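Hold the spring notebook rack open

TASK

A new notebook has to go into the spring-loaded desk rack: first lift the cup that stands in the way off the rack, set it down upright and wholly on the cork coaster and let go of it. Then pull the rack's sliding end open by its post, against its spring, until its pointer points at the middle of the clip on the rack's edge, and finish while holding it still there, since it springs shut when let go. Leave the other things on the desk where they are.

Things in the scene. Friction and masses are not known exactly. Their poses are not given: they have to be found in the camera images.
- rack: Spring rack fixed to the desk: aluminium base plate, x -125 to +205, 190 wide (y), 12 thick. Origin on the desk under the shut sliding end; x = opening direction (to the robot's right, within 15 degrees), y away from the robot, z up. Notebooks fixed in it at x -112 to -16, y -75 to +75, tops at most 137 above the desk; end plate at x -117 up to 147. The slide travels over the bare plate at x > 0.
- slide: Steel sliding end: upright plate 8 thick (x), 136 wide (y), 13 to 125 above the desk, foot 26 long (x). Axes as the rack's; origin at desk height under the plate's middle, at the rack's origin when shut. Slides along the rack's +x, 0 (shut, as at the start) to 165 mm. A spring pulls it shut: 5 N when shut, plus 0.5 N per 10 mm (11 N at 120 mm); little friction.
- slide_grip (a point): Point to grip, on the axis of the slide's black upright post, 180 above the desk, 25 below the post's top. The post is 20 (slide's x) x 26 (slide's y), over the middle of the plate, free from 125 to 205 above the desk. Axes as the slide's.
- pointer (a point): Tip of the slide's pointer: a black nib 5 wide (x), 17 high, sticking out of the slide's foot in +y, on the side away from the robot; tip 81 from the slide's middle line, 22 above the desk, in line with the middle of plate and post along x.
- marker: The mark: black clip fixed on the rack's far edge, 12 wide along the rack's x, 16 in y, top 32 above the desk. Origin on the desk under its middle, axes as the rack's. It sits 95 to 135 mm along x from the pointer's shut place and 11 past the pointer's tip in y, so the slide passes it freely. The pointer is at the mark when its x in the clip's frame is 0.
- cup_centre (a point): Centre, half-way up, of a white ceramic cup without handle, empty: 54 across at the rim, 52 at the foot, 85 high, wall 3, about 0.16 kg. z is up along the cup. At the start it stands on the rack's base plate, 90 to 115 mm along the rack's x from the shut slide, within 18 of the rack's middle line.
- cup: The same cup; origin at the centre of its underside.
- coaster: Round cork coaster fixed to the desk, 100 across, 6 thick, to the robot's right. Origin at the centre of its underside.
- stapler: Bystander: stapler 130 long, 36 wide, 50 high, beyond the rack; origin at the centre of its underside.
- notes: Bystander: block of note paper 76 x 76 x 30; origin at the centre of its underside.
- flask: Bystander: steel drinking flask, 68 across, 200 high; origin at the centre of its underside.
- mouse: Bystander: computer mouse 105 x 58 x 33; origin at the centre of its underside.
Things that resemble listed ones, but are neither listed nor needed, are in the scene too. Of the things like the cup, leave any that is orange; of the rest the larger one is meant.

How it is judged:
On the way, in this order (a step that is already met when the one before it is completed fails the run):
1. the cup stands upright on the coaster, let go of (horizontal distance between cup_centre and coaster below 0.023 m and angle between cup_centre's own z axis and vertical below 0.1 rad and height (world z) of cup_centre below 0.055 m and contact force between cup and coaster above 0.5 N and contact force between the fingers and cup below 0.1 N and linear speed of cup below 0.03 m/s), for 0.3 s.
2. the sliding end is held with its pointer at the clip (x of pointer in the frame of marker between -0.006 and 0.006 m and contact force between the fingers and slide above 2 N and linear speed of slide below 0.02 m/s), for 0.5 s.
At the end, for the whole second after the job is handed in: Fingers hold the sliding end still and open (2 N or more), pointer within 6 mm of the clip's middle along the travel; the cup stands upright (6 degrees), at rest, free of gripper and slide, its axis within 23 mm of the coaster's centre, so wholly on it (all of step 1 and all of step 2 and contact force between slide and cup below 0.1 N); the arm keeps its last pose, push and grip.
It fails at once if the cup is let go in the air and not set down (height (world z) of cup_centre above 0.0875 m and contact force between the fingers and cup below 0.05 N).
It fails at once if the stapler is shifted by more than 30 mm (distance of stapler from where it was at the start of the episode above 0.03 m).
It fails at once if the notes is shifted by more than 30 mm (distance of notes from where it was at the start of the episode above 0.03 m).
It fails at once if the flask is shifted by more than 30 mm (distance of flask from where it was at the start of the episode above 0.03 m).
It fails at once if the mouse is shifted by more than 30 mm (distance of mouse from where it was at the start of the episode above 0.03 m).
It also fails if it takes over 64 s, if anything falls off the work surface, if the arm or the gripper's body presses on something with over 40 N, if the wrist force passes 120 N, or if a joint passes its speed limit or range.

ROBOT

A 7-joint arm with a two-finger parallel gripper is mounted at the origin on the work surface. World frame = base frame: x ahead of the robot, y to its left, z up, the work surface at z = 0. Lengths are in m, angles in rad, forces in N, time in s.
With the tool pointing down it reaches from about 0.425 to 0.875 m from the base axis. Payload 8.4 kg.
Tool frame: the origin (TCP) lies midway between the tips of the shut fingers; the grasp point (between the pads) lies 19 mm behind it; z points along the fingers, y is the line along which they close (so a half turn about z gives the same grasp; the last joint's range is limited). The gripper opens to 87 mm and grips with 3 to 60 N. Pads are 19 mm wide; open, the fingers measure 117 mm over their backs; the gripper's body (75 mm by 190 mm) begins 51 mm behind the grasp point.
Start: joints at [-0.099, 0.333, 0.04, 1.465, -0.013, 1.343, -0.059], TCP at [0.65, -0, 0.194] pointing down, gripper open.
Joint ranges: [-2.58, 2.58], [-0.38, 2.09], [-1.3, 1.39], [0.25, 2.4], [-1.5, 4.64], [0.08, 2.09], [-2.65, 2.65]. Speed limits (rad/s): [2.22, 2.22, 2.79, 2.79, 3.14, 3.14, 3.14].

INTERFACE

Orientations are given as a unit quaternion [w, x, y, z].
In Python, from station import observe, capture, get_calibration, workorder gives the robot as it stands. The module is installed in compiled form; this text tells all that it offers.
- The arm moves only by the shell command python3 -m jog 'ROWS' [FORCE]. ROWS is JSON, a list of rows, each an object of numbers: "dx", "dy", "dz": the shift along the tool's x, y, z in m; "wx", "wy", "wz": the turn, a rotation vector about the tool's x, y, z in degrees; "grip": the opening, from 0 (shut) to 1 (fully open). In form: [{"dx": .., "dy": .., "dz": .., "wx": .., "wy": .., "wz": .., "grip": ..}, ...]. A call has 1 to 10 rows; each row is the pose to reach, as a shift and turn from the pose commanded when the call began, along the tool's axes at that moment; what a row does not reach only later rows make up. A row lasts 1/12 s, in which the tool goes at most 41.7 mm and 7.16 degrees, less where a joint would pass 70% of its speed; a pose out of reach is approached as far as the arm can. A call with a gripper value outside its range is refused whole. The fingers move at their own pace and stop on an object; FORCE is the grip in N (left out, the last holds). Time passes only in rows, so rows that repeat a pose let the fingers close. It gives the time, the measured TCP pose, the force, the opening and the grip force at its end, in the units of the state.
- observe(): the state, without advancing time (a new reading comes with each control period).
- capture(name): name is "scene" or "side" or "wrist"; returns the picture (420x560x3 uint8, red, green, blue); there is no depth.
- get_calibration(name): a dict with "camera_matrix" (3x3 intrinsics, pixels), "position" and "orientation" of the camera in the world. Camera axes: x right, y up, looking along -z (the intrinsics and any distortion apply to the point x, -y, -z); pixel columns grow to the right and rows downward; lengths in m; the calibration is good to about 2 mm. A picture is of the moment at which its call begins: read the wrist's pose just before it. get_calibration takes no time and is no camera call; for the wrist camera it gives the pose at the moment of the call.
- workorder.close_job(): hands the job in; it is judged then, once.
The state is a dict: "clock": time; "joint_positions": joint angles; "joint_velocities": joint speeds; "effort": joint torques, N m; "tool_pos": TCP position; "tool_rot": TCP orientation; "wrist_force": force on the tool from outside, world axes, zero at the start; "ft_torque": the same for the moment, N m; "grip_width": finger opening in m; "gripper_force": force on a finger pad.
Only numpy, scipy, OpenCV 4.12 (cv2) and the standard library are available. Lean on these libraries where they do the work, as an engineer would, in place of code of your own. Each camera call takes 0.05 s, during which the arm holds its last target. There are 200 camera calls.

## Working session

There is one attempt and no reset: what is moved stays moved. The work goes in short steps, Python scripts to look and compute and a shell command to move; the robot and the scene stay as the last step left them, time stands still between calls to the robot, and variables do not carry over. Pictures are saved under pics/ and viewed, at most 10 in all, crops included, and the job is handed in when it is done.

```bash
mkdir -p pics; python3 - <<'E'
from station import *
import cv2,numpy as np
s=observe();print(s['clock'],s['tool_pos'],s['tool_rot'],s['grip_width'])
for n in("scene","side"):
    c=get_calibration(n);print(n,c)
    im=capture(n);cv2.imwrite(f"pics/{n}0.png",im[:,:,::-1])
E
```

```text
0.0 [ 6.49486964e-01 -3.47147549e-05  1.93262316e-01] [-5.35337384e-04  7.07119477e-01  7.07093618e-01 -6.11445758e-04] 0.0869118779722128
scene {'camera_matrix': array([[468.92628332,   0.        , 279.88747096],
       [  0.        , 468.92628332, 204.88403674],
       [  0.        ,   0.        ,   1.        ]]), 'position': array([ 1.44148008, -0.25078575,  0.83633649]), 'orientation': array([0.72471663, 0.35621429, 0.26207443, 0.52840721])}
side {'camera_matrix': array([[529.2804677 ,   0.        , 282.82604895],
       [  0.        , 529.2804677 , 209.1076656 ],
       [  0.        ,   0.        ,   1.        ]]), 'position': array([ 0.28447302, -0.98289101,  1.05097137]), 'orientation': array([ 0.90353573,  0.40431927, -0.05245791, -0.13189875])}
```

View pics/scene0.png

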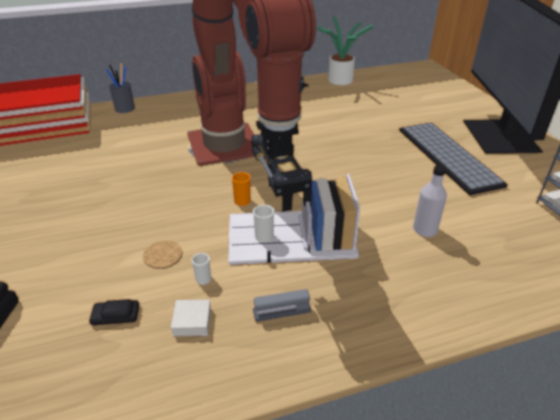

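View pics/side0.png

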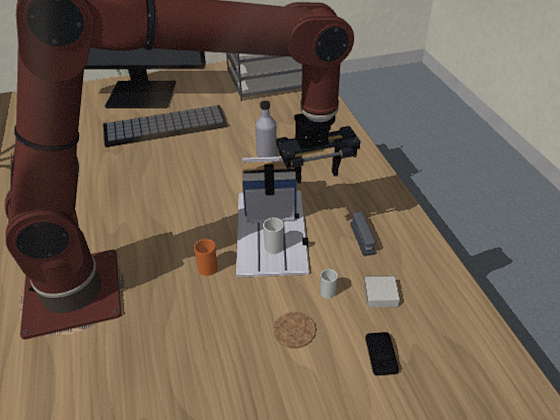

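Cup candidates in the scene view are orange (242,188), white on the rack (264,224), and a small white one (202,268). The one on the rack fits, because it is not orange, is the larger of the rest, and stands on the base plate. I'll confirm it in an enlarged crop, which I'll also use for measuring.

```bash
python3 - <<'E'
import cv2,numpy as np
a=cv2.imread("pics/scene0.png")[170:290,130:290]; b=cv2.imread("pics/side0.png")[140:360,185:345]
cv2.imwrite("pics/c1.png",cv2.resize(a,None,fx=5,fy=5,interpolation=cv2.INTER_CUBIC))
b=cv2.imread("pics/side0.png")[200:350,190:340]
b=cv2.imread("pics/side0.png")[150:350,185:345]
cv2.imwrite("pics/c2.png",cv2.resize(b,None,fx=3,fy=3,interpolation=cv2.INTER_CUBIC))
E
```

```text
(no output)
```

View pics/c1.png

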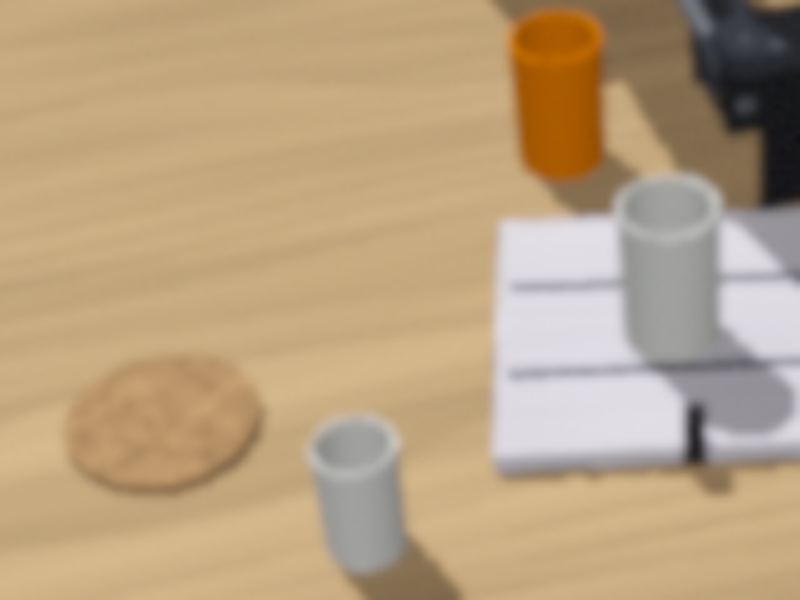

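View pics/c2.png

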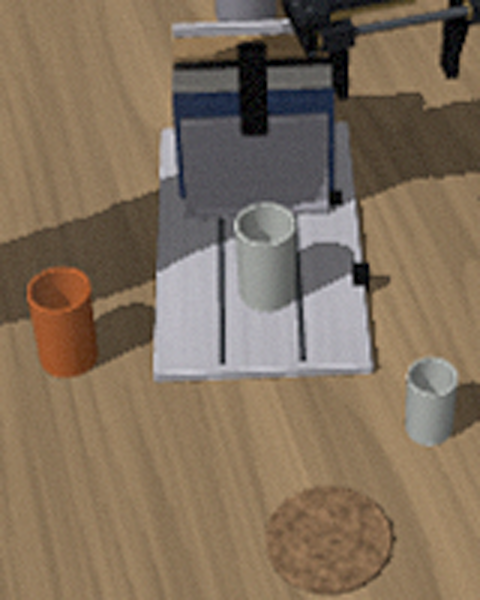

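The crops confirm it: the larger white cup stands on the plate (rim at 668,207 in the scene crop and 265,224 in the side crop). The smaller white one is off the rack. The coaster is at (164,421) and (329,538), the clip at (696,433) and (361,274), and the pointer at (336,198) in the side crop.

```bash
cat >h.py <<'E'
import numpy as np
from station import *
from scipy.spatial.transform import Rotation as R
from scipy.optimize import least_squares
def rot(q): return R.from_quat(np.r_[q[1:],q[0]]).as_matrix()
def onz(c,px,z):
    K=c['camera_matrix'];d=np.linalg.solve(K,[px[0],px[1],1]);d=rot(c['orientation'])@(d*[1,-1,-1])
    p=np.array(c['position']);return p+d*(z-p[2])/d[2]
def proj(c,P):
    q=rot(c['orientation']).T@(np.array(P)-c['position']);q=c['camera_matrix']@(q*[1,-1,-1]);return q[:2]/q[2]
sc=lambda u,v:(130+(u+.5)/5-.5,170+(v+.5)/5-.5)
sd=lambda u,v:(185+(u+.5)/3-.5,150+(v+.5)/3-.5)
E
python3 - <<'E'
from h import *
S=get_calibration("scene");D=get_calibration("side")
f=lambda n,a,za,b,zb:print(n,onz(S,sc(*a),za)[:2].round(4),onz(D,sd(*b),zb)[:2].round(4))
f("cup",(668,207),.097,(265,224),.097)
f("coaster",(164,421),.006,(329,538),.006)
f("clip",(696,408),.032,(361,268),.032)
f("small",(355,444),.07,(432,377),.07)
f("orange",(557,40),.085,(60,290),.085)
obs=[(S,sc(498,218),(.205,-.095,.012)),(S,sc(496,462),(.205,.095,.012)),
(D,sd(155,373),(.205,-.095,.012)),(D,sd(372,369),(.205,.095,.012)),
(D,sd(340,197),(0,.081,.022)),(D,sd(252,44),(0,0,.205))]
def W(p,P):
    c,s=np.cos(p[2]),np.sin(p[2]);return (p[0]+c*P[0]-s*P[1],p[1]+s*P[0]+c*P[1],P[2])
g=lambda p:np.concatenate([proj(c,W(p,P))-u for c,u,P in obs])
r=least_squares(g,[.6,0,-1.57],x_scale=.01,loss='soft_l1');p=r.x
print(p,np.degrees(p[2]));print(g(p).reshape(-1,2).round(1))
def inv(q):
    c,s=np.cos(p[2]),np.sin(p[2]);d=np.array(q[:2])-p[:2];return (d@[c,s],d@[-s,c])
for n,q in(("cup",onz(D,sd(265,224),.097)),("cupS",onz(S,sc(668,207),.097)),("clipS",onz(S,sc(696,408),.032)),("clipD",onz(D,sd(361,268),.032))):print(n,np.round(inv(q),4))
E
```

```text
cup [ 0.5343 -0.0084] [ 0.531  -0.0083]
coaster [ 0.5133 -0.2735] [ 0.5068 -0.2756]
clip [ 0.6147 -0.0187] [ 0.6154 -0.0229]
small [ 0.6282 -0.1884] [ 0.6194 -0.1939]
orange [ 0.3524 -0.022 ] [ 0.3463 -0.0234]
[ 0.5519777   0.10274797 -1.8083422 ] -103.61037586252783
[[ 0.3  0.2]
 [-0.4 -1.3]
 [-0.2  0.2]
 [ 0.6 -1.6]
 [ 0.5 -0.2]
 [-0.3  1. ]]
cup [0.1128 0.0058]
cupS [0.1121 0.009 ]
clipS [0.1033 0.0895]
clipD [0.1072 0.0912]
```

```bash
python3 -m jog '[{"dx":-0.002,"dy":-0.03,"grip":1},{"dx":-0.005,"dy":-0.06,"grip":1},{"dx":-0.008,"dy":-0.09,"grip":1},{"dx":-0.008,"dy":-0.1165,"grip":1},{"dx":-0.008,"dy":-0.1165,"grip":1},{"dx":-0.008,"dy":-0.1165,"dz":0.02,"grip":1},{"dx":-0.008,"dy":-0.1165,"dz":0.05,"grip":1},{"dx":-0.008,"dy":-0.1165,"dz":0.05,"grip":1}]' 20; python3 - <<'E'
from h import *
import cv2
s=observe();print(s['clock'],s['tool_pos'],s['wrist_force'])
c=get_calibration("wrist");im=capture("wrist");cv2.imwrite("pics/w1.png",im[:,:,::-1])
print(proj(c,(.533,-.0083,.097)),proj(c,(.51,-.2745,.006)))
E
```

```text
0.1 [ 6.49514420e-01 -1.26692368e-05  1.93340397e-01] [-0.74991716 -0.50386817  1.13684861]
[150.21156471 217.19828724] [180.05010262 388.37357674]invalid input
```

View pics/w1.png

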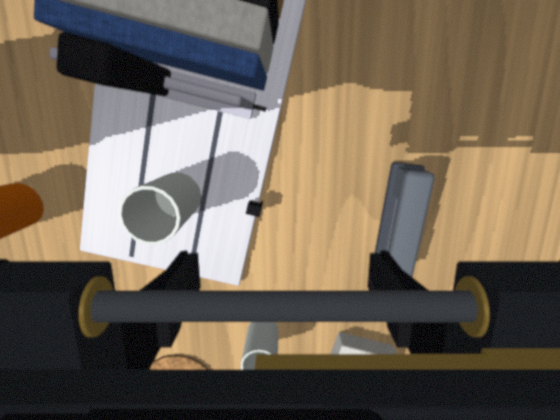

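The wrist view shows the cup rim at (151,213), close to the predicted (150,217). The clip is at (254,208). The arm didn't move because the rows were refused, so I'll give all the keys this time.

```bash
python3 - <<'E'
from h import *
c=get_calibration("wrist")
print(onz(c,(151,213),.097),onz(c,(254,207),.032),onz(c,(266,107),.022))
E
python3 -m jog '[{"dx":-0.002,"dy":-0.03,"dz":0,"wx":0,"wy":0,"wz":0,"grip":1},{"dx":-0.005,"dy":-0.06,"dz":0,"wx":0,"wy":0,"wz":0,"grip":1},{"dx":-0.008,"dy":-0.09,"dz":0,"wx":0,"wy":0,"wz":0,"grip":1},{"dx":-0.008,"dy":-0.1165,"dz":0,"wx":0,"wy":0,"wz":0,"grip":1},{"dx":-0.008,"dy":-0.1165,"dz":0,"wx":0,"wy":0,"wz":0,"grip":1}]' 20
```

```text
[ 0.53415002 -0.00451504  0.097     ] [ 0.61798152 -0.01602052  0.032     ] [0.63168589 0.08544431 0.022     ]
clock: 0.57
tool_pos: [0.5295, -0.0085, 0.1942]
tool_rot: [-0.001, 0.707, 0.707, -0.001]
wrist_force: [1.5, 0.3, 0.3]
grip_width: 0.0869
gripper_force: 0.0
```

```bash
python3 -m jog '[{"dx":0.002,"dy":0.003,"dz":0.03,"wx":0,"wy":0,"wz":0,"grip":1},{"dx":0.002,"dy":0.003,"dz":0.06,"wx":0,"wy":0,"wz":0,"grip":1},{"dx":0.002,"dy":0.003,"dz":0.09,"wx":0,"wy":0,"wz":0,"grip":1},{"dx":0.002,"dy":0.003,"dz":0.115,"wx":0,"wy":0,"wz":0,"grip":1},{"dx":0.002,"dy":0.003,"dz":0.13,"wx":0,"wy":0,"wz":0,"grip":1},{"dx":0.002,"dy":0.003,"dz":0.142,"wx":0,"wy":0,"wz":0,"grip":1},{"dx":0.002,"dy":0.003,"dz":0.142,"wx":0,"wy":0,"wz":0,"grip":1}]'
python3 -m jog '[{"dx":0,"dy":0,"dz":0,"wx":0,"wy":0,"wz":0,"grip":0.5},{"dx":0,"dy":0,"dz":0,"wx":0,"wy":0,"wz":0,"grip":0.4},{"dx":0,"dy":0,"dz":0,"wx":0,"wy":0,"wz":0,"grip":0.3},{"dx":0,"dy":0,"dz":0,"wx":0,"wy":0,"wz":0,"grip":0.3},{"dx":0,"dy":0,"dz":0,"wx":0,"wy":0,"wz":0,"grip":0.3},{"dx":0,"dy":0,"dz":0,"wx":0,"wy":0,"wz":0,"grip":0.3}]' 20
```

```text
clock: 1.15
tool_pos: [0.535, -0.0061, 0.0497]
tool_rot: [-0.001, 0.707, 0.707, -0.002]
wrist_force: [-0.4, -0.5, -0.3]
grip_width: 0.0868
gripper_force: 0.0
clock: 1.65
tool_pos: [0.5366, -0.006, 0.0526]
tool_rot: [0.0, 0.707, 0.707, 0.0]
wrist_force: [-1.0, -0.2, 1.1]
grip_width: 0.0551
gripper_force: 4.5
```

```bash
python3 -m jog '[{"dx":0,"dy":0,"dz":0,"wx":0,"wy":0,"wz":0,"grip":0.3},{"dx":0,"dy":0,"dz":0,"wx":0,"wy":0,"wz":0,"grip":0.3},{"dx":0,"dy":0,"dz":0,"wx":0,"wy":0,"wz":0,"grip":0.3},{"dx":0,"dy":0,"dz":-0.01,"wx":0,"wy":0,"wz":0,"grip":0.3},{"dx":0,"dy":0,"dz":-0.025,"wx":0,"wy":0,"wz":0,"grip":0.3},{"dx":0,"dy":0,"dz":-0.045,"wx":0,"wy":0,"wz":0,"grip":0.3},{"dx":0,"dy":0,"dz":-0.06,"wx":0,"wy":0,"wz":0,"grip":0.3},{"dx":0,"dy":0,"dz":-0.06,"wx":0,"wy":0,"wz":0,"grip":0.3}]'; python3 -c "
from h import *
print(observe()['tool_pos'])"
```

```text
clock: 2.32
tool_pos: [0.5385, -0.0059, 0.1156]
tool_rot: [0.002, 0.707, 0.707, 0.002]
wrist_force: [1.1, 0.2, -0.9]
grip_width: 0.0536
gripper_force: 19.9
[ 0.53846685 -0.00594782  0.11563238]
```

```bash
python3 -m jog '[{"dx":-0.015,"dy":-0.002,"dz":0,"wx":0,"wy":0,"wz":0,"grip":0.3},{"dx":-0.04,"dy":-0.004,"dz":0,"wx":0,"wy":0,"wz":0,"grip":0.3},{"dx":-0.075,"dy":-0.008,"dz":0,"wx":0,"wy":0,"wz":0,"grip":0.3},{"dx":-0.11,"dy":-0.011,"dz":0,"wx":0,"wy":0,"wz":0,"grip":0.3},{"dx":-0.145,"dy":-0.015,"dz":0,"wx":0,"wy":0,"wz":0,"grip":0.3},{"dx":-0.18,"dy":-0.018,"dz":0,"wx":0,"wy":0,"wz":0,"grip":0.3},{"dx":-0.215,"dy":-0.022,"dz":0,"wx":0,"wy":0,"wz":0,"grip":0.3},{"dx":-0.245,"dy":-0.025,"dz":0,"wx":0,"wy":0,"wz":0,"grip":0.3},{"dx":-0.26,"dy":-0.027,"dz":0,"wx":0,"wy":0,"wz":0,"grip":0.3},{"dx":-0.268,"dy":-0.027,"dz":0,"wx":0,"wy":0,"wz":0,"grip":0.3}]'
python3 -m jog '[{"dx":0,"dy":0,"dz":0,"wx":0,"wy":0,"wz":0,"grip":0.3},{"dx":0,"dy":0,"dz":0,"wx":0,"wy":0,"wz":0,"grip":0.3},{"dx":0,"dy":0,"dz":0,"wx":0,"wy":0,"wz":0,"grip":0.3}]'
```

```text
clock: 3.15
tool_pos: [0.5078, -0.2772, 0.1114]
tool_rot: [-0.0, 0.709, 0.706, -0.001]
wrist_force: [-0.3, 0.1, -1.4]
grip_width: 0.0542
gripper_force: 19.9
clock: 3.4
tool_pos: [0.51, -0.2719, 0.1118]
tool_rot: [-0.0, 0.706, 0.708, 0.0]
wrist_force: [0.0, -0.1, -1.4]
grip_width: 0.054
gripper_force: 19.9
```

```bash
python3 -m jog '[{"dx":-0.002,"dy":0,"dz":0.015,"wx":0,"wy":0,"wz":0,"grip":0.3},{"dx":-0.002,"dy":0,"dz":0.03,"wx":0,"wy":0,"wz":0,"grip":0.3},{"dx":-0.002,"dy":0,"dz":0.045,"wx":0,"wy":0,"wz":0,"grip":0.3},{"dx":-0.002,"dy":0,"dz":0.054,"wx":0,"wy":0,"wz":0,"grip":0.3},{"dx":-0.002,"dy":0,"dz":0.058,"wx":0,"wy":0,"wz":0,"grip":0.3},{"dx":-0.002,"dy":0,"dz":0.06,"wx":0,"wy":0,"wz":0,"grip":0.3},{"dx":-0.002,"dy":0,"dz":0.06,"wx":0,"wy":0,"wz":0,"grip":0.3}]'
python3 -m jog '[{"dx":0,"dy":0,"dz":0.002,"wx":0,"wy":0,"wz":0,"grip":0.3},{"dx":0,"dy":0,"dz":0.004,"wx":0,"wy":0,"wz":0,"grip":0.3},{"dx":0,"dy":0,"dz":0.004,"wx":0,"wy":0,"wz":0,"grip":0.3}]'
python3 - <<'E'
from h import *
import cv2
c=get_calibration("side");im=capture("side")[240:360,220:380]
cv2.imwrite("pics/s2.png",cv2.resize(im[:,:,::-1],None,fx=5,fy=5,interpolation=cv2.INTER_CUBIC))
E
```

```text
clock: 3.98
tool_pos: [0.5098, -0.2755, 0.0523]
tool_rot: [0.0, 0.707, 0.707, 0.0]
wrist_force: [-0.3, -0.8, -2.1]
grip_width: 0.0538
gripper_force: 19.9
clock: 4.23
tool_pos: [0.5096, -0.276, 0.0483]
tool_rot: [0.0, 0.707, 0.707, 0.0]
wrist_force: [-1.2, 0.2, -1.8]
grip_width: 0.0541
gripper_force: 19.9
```

View pics/s2.png

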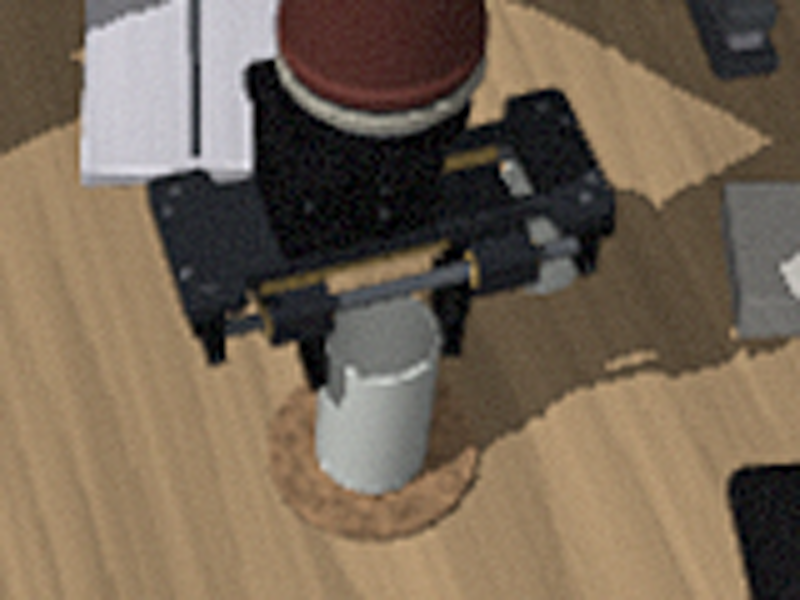

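The cup is over the coaster: its foot is centred near (373,453) and the coaster near (374,460). I'll lower until contact.

```bash
python3 -m jog '[{"dx":0,"dy":0,"dz":0.0015,"wx":0,"wy":0,"wz":0,"grip":0.3},{"dx":0,"dy":0,"dz":0.0015,"wx":0,"wy":0,"wz":0,"grip":0.3},{"dx":0,"dy":0,"dz":0.0015,"wx":0,"wy":0,"wz":0,"grip":0.3}]'
python3 -m jog '[{"dx":0,"dy":0,"dz":0.0015,"wx":0,"wy":0,"wz":0,"grip":0.3},{"dx":0,"dy":0,"dz":0.0015,"wx":0,"wy":0,"wz":0,"grip":0.3},{"dx":0,"dy":0,"dz":0.0015,"wx":0,"wy":0,"wz":0,"grip":0.3}]'
```

```text
clock: 4.53
tool_pos: [0.5095, -0.2761, 0.0467]
tool_rot: [0.0, 0.707, 0.707, 0.0]
wrist_force: [-0.0, 0.1, -2.5]
grip_width: 0.0539
gripper_force: 19.9
clock: 4.78
tool_pos: [0.5097, -0.2767, 0.0464]
tool_rot: [0.001, 0.707, 0.707, 0.0]
wrist_force: [-3.2, 1.0, 9.4]
grip_width: 0.0542
gripper_force: 20.1
```

Contact at +9 N. I'll open slowly, then rise.

```bash
python3 -m jog '[{"dx":0,"dy":0,"dz":-0.0008,"wx":0,"wy":0,"wz":0,"grip":0.3},{"dx":0,"dy":0,"dz":-0.0008,"wx":0,"wy":0,"wz":0,"grip":0.66},{"dx":0,"dy":0,"dz":-0.0008,"wx":0,"wy":0,"wz":0,"grip":0.72},{"dx":0,"dy":0,"dz":-0.0008,"wx":0,"wy":0,"wz":0,"grip":0.8},{"dx":0,"dy":0,"dz":-0.0008,"wx":0,"wy":0,"wz":0,"grip":0.9},{"dx":0,"dy":0,"dz":-0.0008,"wx":0,"wy":0,"wz":0,"grip":1},{"dx":0,"dy":0,"dz":-0.0008,"wx":0,"wy":0,"wz":0,"grip":1},{"dx":0,"dy":0,"dz":-0.0008,"wx":0,"wy":0,"wz":0,"grip":1}]'
python3 -m jog '[{"dx":0,"dy":0,"dz":-0.02,"wx":0,"wy":0,"wz":0,"grip":1},{"dx":0,"dy":0,"dz":-0.05,"wx":0,"wy":0,"wz":0,"grip":1},{"dx":0,"dy":0,"dz":-0.08,"wx":0,"wy":0,"wz":0,"grip":1},{"dx":0,"dy":0,"dz":-0.115,"wx":0,"wy":0,"wz":0,"grip":1},{"dx":0,"dy":0,"dz":-0.15,"wx":0,"wy":0,"wz":0,"grip":1},{"dx":0,"dy":0,"dz":-0.185,"wx":0,"wy":0,"wz":0,"grip":1},{"dx":0,"dy":0,"dz":-0.2,"wx":0,"wy":0,"wz":0,"grip":1},{"dx":0,"dy":0,"dz":-0.2,"wx":0,"wy":0,"wz":0,"grip":1}]'
python3 - <<'E'
from h import *
import cv2
s=capture("side");cv2.imwrite("pics/s3.png",s[:,:,::-1])
c=get_calibration("wrist");import pickle;pickle.dump(c,open("w3.pkl","wb"))
w=capture("wrist")
im=np.hstack([cv2.resize(s[220:370,200:350],(400,400)),cv2.resize(w,(400,300))[:, :] if 0 else cv2.copyMakeBorder(cv2.resize(w,(400,300)),0,100,0,0,cv2.BORDER_CONSTANT)])
cv2.imwrite("pics/m3.png",im[:,:,::-1])
E
```

```text
clock: 5.45
tool_pos: [0.5095, -0.276, 0.0459]
tool_rot: [-0.0, 0.707, 0.707, -0.0]
wrist_force: [0.7, 0.3, -0.0]
grip_width: 0.0847
gripper_force: 0.0
clock: 6.12
tool_pos: [0.5113, -0.277, 0.2507]
tool_rot: [0.003, 0.707, 0.707, 0.001]
wrist_force: [0.2, -0.1, -1.3]
grip_width: 0.0867
gripper_force: 0.0
```

View pics/m3.png

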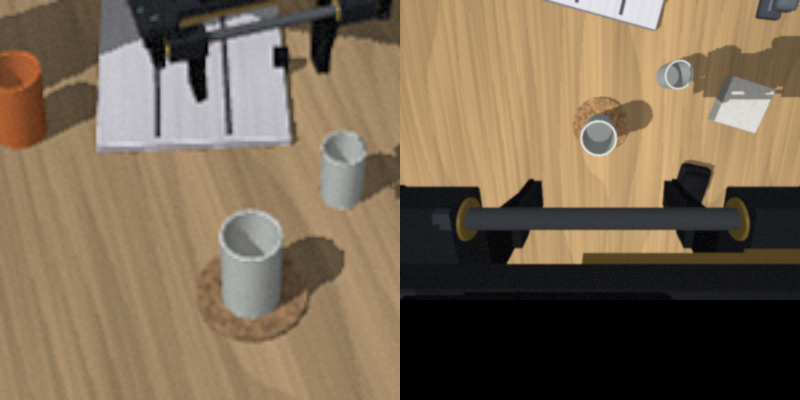

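The cup stands upright on the coaster and is released. Next is the slide's post, at about (0.552, 0.103), turning the tool so it closes along the rack's x.

```bash
python3 -m jog '[{"dx":0.035,"dy":0.004,"dz":0,"wx":0,"wy":0,"wz":-7,"grip":1},{"dx":0.07,"dy":0.008,"dz":0,"wx":0,"wy":0,"wz":-14,"grip":1},{"dx":0.105,"dy":0.012,"dz":0,"wx":0,"wy":0,"wz":-21,"grip":1},{"dx":0.14,"dy":0.016,"dz":0,"wx":0,"wy":0,"wz":-28,"grip":1},{"dx":0.175,"dy":0.02,"dz":0,"wx":0,"wy":0,"wz":-35,"grip":1},{"dx":0.21,"dy":0.024,"dz":0,"wx":0,"wy":0,"wz":-42,"grip":1},{"dx":0.245,"dy":0.028,"dz":0,"wx":0,"wy":0,"wz":-49,"grip":1},{"dx":0.28,"dy":0.032,"dz":0,"wx":0,"wy":0,"wz":-56,"grip":1},{"dx":0.315,"dy":0.036,"dz":0,"wx":0,"wy":0,"wz":-63,"grip":1},{"dx":0.34,"dy":0.038,"dz":0,"wx":0,"wy":0,"wz":-70,"grip":1}]'
python3 - <<'E'
from h import *
s=observe();M=rot(s['tool_rot']);print(M.round(3),s['joint_positions'].round(2))
yd=M[:,1];print(np.degrees(np.arctan2(yd[1],yd[0])))
print("to post in tool axes",M.T@(np.array([.552,.1027,.25])-s['tool_pos']))
E
```

```text
clock: 7.05
tool_pos: [0.5464, 0.0677, 0.2439]
tool_rot: [-0.002, 0.169, 0.986, 0.0]
wrist_force: [0.0, 0.5, 0.3]
grip_width: 0.0874
gripper_force: 0.0
[[-0.943  0.334 -0.003]
 [ 0.334  0.943  0.001]
 [ 0.003 -0.    -1.   ]] [-0.1   0.12 -0.11  1.63  0.01  1.4   1.02]
70.50746848148336
to post in tool axes [ 0.00645781  0.03488474 -0.00605463]
```

```bash
python3 -m jog '[{"dx":0.003,"dy":0.018,"dz":-0.006,"wx":0,"wy":0,"wz":-3,"grip":1},{"dx":0.0065,"dy":0.035,"dz":-0.006,"wx":0,"wy":0,"wz":-6,"grip":1},{"dx":0.0065,"dy":0.035,"dz":-0.006,"wx":0,"wy":0,"wz":-6,"grip":1},{"dx":0.0065,"dy":0.035,"dz":-0.006,"wx":0,"wy":0,"wz":-6,"grip":1}]'
python3 - <<'E'
from h import *
import cv2
s=observe();M=rot(s['tool_rot']);yd=M[:,1];print(np.degrees(np.arctan2(yd[1],yd[0])))
print("to post in tool axes",M.T@(np.array([.552,.1027,.161])-s['tool_pos']))
c=get_calibration("wrist");w=capture("wrist");a=capture("side")
a=cv2.resize(a[100:260,205:365],(400,400))
im=np.hstack([a,cv2.copyMakeBorder(cv2.resize(w,(400,300)),0,100,0,0,cv2.BORDER_CONSTANT)])
cv2.imwrite("pics/m4.png",im[:,:,::-1])
for P in((.552,.1027,.205),(.6154,-.019,.032)):print(proj(c,P)*400/560+[400,0])
E
```

```text
clock: 7.38
tool_pos: [0.5534, 0.099, 0.2513]
tool_rot: [-0.0, 0.122, 0.992, -0.0]
wrist_force: [-0.1, -0.3, -0.2]
grip_width: 0.0869
gripper_force: 0.0
75.92905921557929
to post in tool axes [0.00219917 0.00332411 0.09030411]
[605.93482987 159.08348217]
[547.45596343 179.29901513]
```

View pics/m4.png

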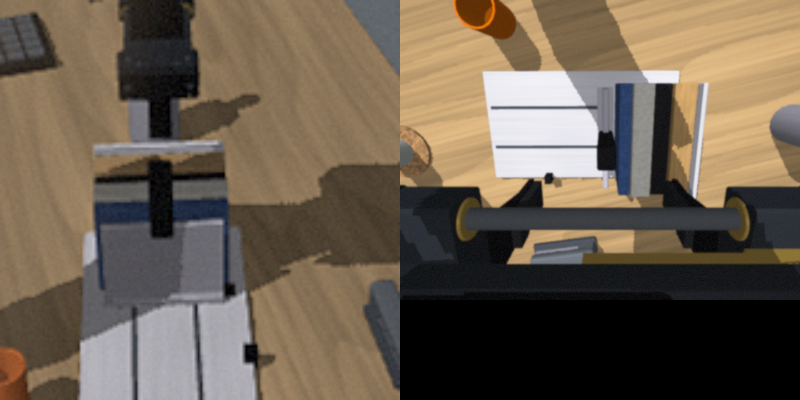

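The wrist view agrees: the post top is near (606,158) against a predicted (606,159), and the clip is at (549,178). I'll descend and grip.

```bash
python3 -m jog '[{"dx":0.002,"dy":0.002,"dz":0.025,"wx":0,"wy":0,"wz":-0.5,"grip":1},{"dx":0.002,"dy":0.002,"dz":0.05,"wx":0,"wy":0,"wz":-0.5,"grip":1},{"dx":0.002,"dy":0.002,"dz":0.07,"wx":0,"wy":0,"wz":-0.5,"grip":1},{"dx":0.002,"dy":0.002,"dz":0.085,"wx":0,"wy":0,"wz":-0.5,"grip":1},{"dx":0.002,"dy":0.002,"dz":0.09,"wx":0,"wy":0,"wz":-0.5,"grip":1},{"dx":0.002,"dy":0.002,"dz":0.09,"wx":0,"wy":0,"wz":-0.5,"grip":1}]'
python3 -m jog '[{"dx":0,"dy":0,"dz":0,"wx":0,"wy":0,"wz":0,"grip":0.6},{"dx":0,"dy":0,"dz":0,"wx":0,"wy":0,"wz":0,"grip":0.4},{"dx":0,"dy":0,"dz":0,"wx":0,"wy":0,"wz":0,"grip":0},{"dx":0,"dy":0,"dz":0,"wx":0,"wy":0,"wz":0,"grip":0},{"dx":0,"dy":0,"dz":0,"wx":0,"wy":0,"wz":0,"grip":0},{"dx":0,"dy":0,"dz":0,"wx":0,"wy":0,"wz":0,"grip":0},{"dx":0,"dy":0,"dz":0,"wx":0,"wy":0,"wz":0,"grip":0},{"dx":0,"dy":0,"dz":0,"wx":0,"wy":0,"wz":0,"grip":0},{"dx":0,"dy":0,"dz":0,"wx":0,"wy":0,"wz":0,"grip":0},{"dx":0,"dy":0,"dz":0,"wx":0,"wy":0,"wz":0,"grip":0}]' 40
```

```text
clock: 7.98
tool_pos: [0.5512, 0.0999, 0.1608]
tool_rot: [-0.001, 0.119, 0.993, -0.001]
wrist_force: [1.1, 0.2, 0.2]
grip_width: 0.0875
gripper_force: 0.0
clock: 8.82
tool_pos: [0.5518, 0.1015, 0.1619]
tool_rot: [-0.0, 0.118, 0.993, -0.0]
wrist_force: [0.4, -0.3, -0.1]
grip_width: 0.0285
gripper_force: 0.0
```

```bash
python3 -m jog '[{"dx":0,"dy":0,"dz":0,"wx":0,"wy":0,"wz":0,"grip":0},{"dx":0,"dy":0,"dz":0,"wx":0,"wy":0,"wz":0,"grip":0},{"dx":0,"dy":0,"dz":0,"wx":0,"wy":0,"wz":0,"grip":0},{"dx":0,"dy":0,"dz":0,"wx":0,"wy":0,"wz":0,"grip":0},{"dx":0,"dy":0,"dz":0,"wx":0,"wy":0,"wz":0,"grip":0}]' 40
python3 -m jog '[{"dx":0,"dy":-0.005,"dz":0,"wx":0,"wy":0,"wz":0,"grip":0},{"dx":0,"dy":-0.012,"dz":0,"wx":0,"wy":0,"wz":0,"grip":0},{"dx":0,"dy":-0.022,"dz":0,"wx":0,"wy":0,"wz":0,"grip":0},{"dx":0,"dy":-0.032,"dz":0,"wx":0,"wy":0,"wz":0,"grip":0},{"dx":0,"dy":-0.042,"dz":0,"wx":0,"wy":0,"wz":0,"grip":0},{"dx":0,"dy":-0.05,"dz":0,"wx":0,"wy":0,"wz":0,"grip":0},{"dx":0,"dy":-0.05,"dz":0,"wx":0,"wy":0,"wz":0,"grip":0}]'
```

```text
clock: 9.23
tool_pos: [0.5521, 0.1027, 0.162]
tool_rot: [0.0, 0.117, 0.993, 0.001]
wrist_force: [2.3, 5.1, -2.0]
grip_width: 0.0196
gripper_force: 40.0
clock: 9.82
tool_pos: [0.5398, 0.0531, 0.1619]
tool_rot: [-0.0, 0.118, 0.993, 0.001]
wrist_force: [0.8, 6.5, -2.4]
grip_width: 0.0199
gripper_force: 40.0
```

```bash
python3 -m jog '[{"dx":0,"dy":-0.008,"dz":0,"wx":0,"wy":0,"wz":0,"grip":0},{"dx":0,"dy":-0.018,"dz":0,"wx":0,"wy":0,"wz":0,"grip":0},{"dx":0,"dy":-0.028,"dz":0,"wx":0,"wy":0,"wz":0,"grip":0},{"dx":0,"dy":-0.038,"dz":0,"wx":0,"wy":0,"wz":0,"grip":0},{"dx":0,"dy":-0.046,"dz":0,"wx":0,"wy":0,"wz":0,"grip":0},{"dx":0,"dy":-0.05,"dz":0,"wx":0,"wy":0,"wz":0,"grip":0},{"dx":0,"dy":-0.05,"dz":0,"wx":0,"wy":0,"wz":0,"grip":0}]'
python3 - <<'E'
from h import *
import cv2
s=observe();print(s['tool_pos'],s['gripper_force'])
T=[]
for n in("scene","side"):
    c=get_calibration(n)
    u,v=proj(c,(.61,-.02,.027)).astype(int);print(n,u,v)
    im=np.mean([capture(n).astype(float) for _ in range(4)],0)
    im=im[v-20:v+20,u-20:u+20].astype(np.uint8);T.append(cv2.resize(im,(400,400),interpolation=cv2.INTER_CUBIC))
cv2.imwrite("pics/p5.png",np.hstack(T)[:,:,::-1])
E
```

```text
clock: 10.4
tool_pos: [0.5282, 0.0061, 0.1619]
tool_rot: [-0.0, 0.117, 0.993, 0.001]
wrist_force: [0.8, 8.6, -2.2]
grip_width: 0.0193
gripper_force: 40.0
[0.52817956 0.0060669  0.16189648] 40.01403629779816
scene 267 251
side 302 239
```

View pics/p5.png

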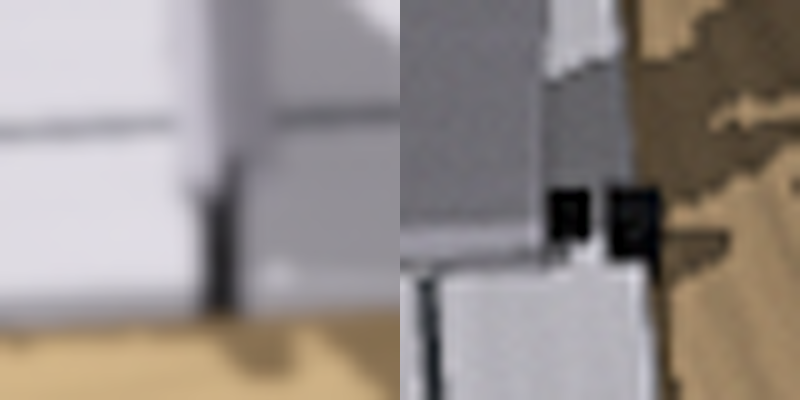

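Pointer and clip are already nearly level. I'll quantify it with the model projection.

```bash
python3 - <<'E'
from h import *
import cv2
S=get_calibration("scene");D=get_calibration("side")
p=[.552,.1027,-1.8083];c,s=np.cos(p[2]),np.sin(p[2])
W=lambda P:(p[0]+c*P[0]-s*P[1],p[1]+s*P[0]+c*P[1],P[2])
def box(C,x0,hx,y0,y1,z0,z1,o):
    a=np.array([proj(C,W((x0+i*hx,y,z))) for i in(-1,1) for y in(y0,y1) for z in(z0,z1)]);a=(a+.5-o)*10-.5
    return np.r_[a.min(0),a.max(0)].round(0)
for n,C,o in(("scene",S,(247,231)),("side",D,(282,219))):
    print(n,"pointer",box(C,.0995,.0025,.068,.081,.0135,.0305,o))
    for x in(.095,.1,.105,.11):print(" clip",x,box(C,x,.006,.084,.1,.012,.032,o))
# scene row profile
im=capture("scene").astype(float).mean(2)
print(im[245:265,263:275].round(0).astype(int))
E
```

```text
scene pointer [223. 151. 247. 237.]
 clip 0.095 [230. 189. 283. 293.]
 clip 0.1 [210. 190. 263. 294.]
 clip 0.105 [190. 191. 243. 295.]
 clip 0.11 [170. 192. 223. 296.]
side pointer [146. 184. 196. 242.]
 clip 0.095 [202. 156. 265. 241.]
 clip 0.1 [204. 169. 267. 254.]
 clip 0.105 [205. 182. 268. 267.]
 clip 0.11 [206. 195. 270. 280.]
[[212 205 199 197 190 170 144 130 126 125 128 132]
 [218 208 200 196 189 168 136 118 118 124 130 134]
 [217 208 198 194 186 164 127 102 111 125 132 139]
 [217 207 195 186 176 155 119  95 112 132 140 145]
 [218 208 189 170 156 138 107  91 115 135 145 151]
 [219 210 187 156 130 110  88  85 116 139 149 154]
 [221 213 193 154 109  79  65  81 117 141 150 153]
 [222 217 198 157 102  59  51  79 118 141 149 150]
 [223 219 204 168 107  56  48  74 114 138 147 149]
 [224 221 209 175 114  57  46  73 111 136 146 149]
 [224 222 211 178 115  55  42  75 115 139 148 150]
 [223 222 211 178 116  53  41  77 118 142 152 158]
 [222 220 211 178 117  55  41  79 122 148 163 174]
 [216 215 204 173 114  55  41  80 125 153 173 183]
 [200 198 188 157 103  50  40  80 125 154 169 177]
 [177 174 164 135  88  45  39  76 120 147 158 162]
 [156 154 145 120  81  48  44  75 113 139 148 150]
 [139 136 129 111  85  67  68  81 107 127 134 134]
 [126 124 120 112 102  95  94  98 107 116 119 120]
 [133 131 131 129 125 118 112 109 110 113 113 114]]
```

```bash
python3 -m jog '[{"dx":0,"dy":-0.002,"dz":0,"wx":0,"wy":0,"wz":0,"grip":0},{"dx":0,"dy":-0.004,"dz":0,"wx":0,"wy":0,"wz":0,"grip":0},{"dx":0,"dy":-0.005,"dz":0,"wx":0,"wy":0,"wz":0,"grip":0},{"dx":0,"dy":-0.005,"dz":0,"wx":0,"wy":0,"wz":0,"grip":0},{"dx":0,"dy":-0.005,"dz":0,"wx":0,"wy":0,"wz":0,"grip":0},{"dx":0,"dy":-0.005,"dz":0,"wx":0,"wy":0,"wz":0,"grip":0}]'
python3 - <<'E'
from h import *
import cv2
T=[]
p=[.552,.1027,-1.8083];c_,s_=np.cos(p[2]),np.sin(p[2])
W=lambda P:(p[0]+c_*P[0]-s_*P[1],p[1]+s_*P[0]+c_*P[1],P[2])
print(observe()['tool_pos'])
for n,h in(("wrist",40),("side",20)):
    c=get_calibration(n);q=proj(c,W((.1045,.085,.027)));u,v=q.astype(int)
    print(n,u,v)
    for P in((.1045,.081,.0305),(.1045,.092,.032),(.0985,.092,.032),(.1105,.092,.032)):print(((proj(c,W(P))+.5-[u-h,v-h])*400/(2*h)).round(0))
    im=np.mean([capture(n).astype(float) for _ in range(3)],0)[max(v-h,0):v+h,u-h:u+h].astype(np.uint8)
    T.append(cv2.resize(im,(400,int(400*im.shape[0]/(2*h))),interpolation=cv2.INTER_CUBIC)[:400])
    if T[-1].shape[0]<400:T[-1]=cv2.copyMakeBorder(T[-1],0,400-T[-1].shape[0],0,0,cv2.BORDER_CONSTANT)
cv2.imwrite("pics/p6.png",np.hstack(T)[:,:,::-1])
E
```

```text
clock: 11.35
tool_pos: [0.5273, 0.0023, 0.1619]
tool_rot: [-0.0, 0.116, 0.993, 0.001]
wrist_force: [1.0, 9.9, -2.1]
grip_width: 0.0193
gripper_force: 40.0
[0.52728242 0.00225528 0.16194769]
wrist 282 278
[203. 193.]
[203. 245.]
[232. 245.]
[174. 245.]
side 302 239
[197. 204.]
[237. 198.]
[236. 182.]
[239. 214.]
```

View pics/p6.png

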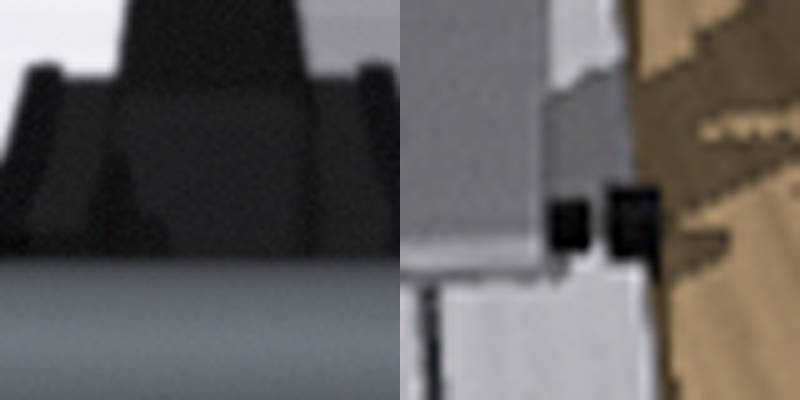

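In the side view the nib is centred at row 225 and the clip at row 222.5. The model gives that same offset when they are aligned, and the scene estimate (clip 103.7 mm, slide 103.6 mm) agrees. I'll hold and hand in.

```bash
python3 -m jog '[{"dx":0,"dy":0,"dz":0,"wx":0,"wy":0,"wz":0,"grip":0},{"dx":0,"dy":0,"dz":0,"wx":0,"wy":0,"wz":0,"grip":0},{"dx":0,"dy":0,"dz":0,"wx":0,"wy":0,"wz":0,"grip":0},{"dx":0,"dy":0,"dz":0,"wx":0,"wy":0,"wz":0,"grip":0},{"dx":0,"dy":0,"dz":0,"wx":0,"wy":0,"wz":0,"grip":0},{"dx":0,"dy":0,"dz":0,"wx":0,"wy":0,"wz":0,"grip":0},{"dx":0,"dy":0,"dz":0,"wx":0,"wy":0,"wz":0,"grip":0},{"dx":0,"dy":0,"dz":0,"wx":0,"wy":0,"wz":0,"grip":0},{"dx":0,"dy":0,"dz":0,"wx":0,"wy":0,"wz":0,"grip":0}]'
python3 -c "
from station import workorder
print(workorder.close_job())"
```

```text
clock: 12.4
tool_pos: [0.5273, 0.0023, 0.1619]
tool_rot: [-0.0, 0.116, 0.993, 0.001]
wrist_force: [0.1, 9.3, -1.6]
grip_width: 0.0194
gripper_force: 40.0
the job is handed in; nothing more can be done
None
```

The job is handed in at about 12 s: the cup stands released and upright on the coaster, and the gripper holds the slide still with 40 N, its pointer an estimated 2 mm or less from the clip's middle; the hand-in gave no verdict.

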